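# Load the label holder

## Robot

A 7-joint arm with a two-finger parallel gripper is mounted at the origin on a cart in front of the work surface, level with it; the furniture and walls round the work are solid. World frame = base frame: x ahead of the robot, y to its left, z up, the work surface at z = 0. Lengths are in m, angles in rad, forces in N, time in s.
With the tool pointing down it reaches from about 0.4 to 0.85 m from the base axis. Payload 10.4 kg.
Tool frame: the origin (TCP) lies midway between the tips of the shut fingers; the grasp point (between the pads) lies 19 mm behind it (manip.pinch_z is the distance from the TCP to the grasp point, in m); y points along the fingers, x is the direction in which the jaws open and shut, and the axes are right-handed (so a half turn about y gives the same grasp; the last joint's range is limited). The gripper opens to 85 mm and grips with 20 to 120 N. Pads are 22 mm wide; open, the fingers measure 114 mm over their backs; the gripper's body (76 mm by 85 mm) begins 54 mm behind the grasp point. The pads swing forward as they close: fully open they stand 13 mm farther back than shut.
Start: joints at [-1.259, 0.332, -0.065, 1.46, 0.022, 1.35, -0.088], TCP at [0.205, 0.59, 0.231] pointing down, gripper open.
Joint ranges: [-2.6, 2.6], [-0.5, 2.12], [-1.47, 1.34], [0.16, 2.42], [-1.27, 4.41], [0.06, 2.06], [-2.6, 2.6]. Speed limits (rad/s): [2.22, 2.22, 2.79, 2.79, 3.14, 3.14, 3.14].

## Interface

Orientations are given as a unit quaternion [x, y, z, w].
In Python, from workcell import manip gives the robot as it stands.
- The arm moves only by the shell command python3 -m pendant 'ROWS' [OPENING] [FORCE]. ROWS is a JSON object of lists of equal length, an entry for each row: "offset": the shift along the tool's x, y, z scaled (see below), a list of three; "turn": the turn, a rotation vector about the tool's x, y, z scaled (see below), a list of three. A call has 1 to 12 rows; each row is the pose to reach, as a shift and turn from the pose measured when the call began, along the tool's axes at that moment; what a row does not reach only later rows make up. The controller multiplies each number of a shift by 200 mm and each number of a turn by 45 degrees. A row lasts 1/8 s, in which the tool goes at most 62.5 mm and 10.7 degrees, less where a joint would pass 70% of its speed; a pose out of reach is approached as far as the arm can. A call with a number of a shift or a turn outside -1 to 1 is refused whole. A call with a gripper value outside its range is refused whole. OPENING is the opening in per cent of the stroke, from 0 (shut) to 100 (fully open), set as the call begins (- or left out, the last holds). The fingers move at their own pace and stop on an object; FORCE is the grip in N (left out, the last holds). Time passes only in rows, so rows that repeat a pose let the fingers close. It gives the time, the measured TCP pose, the force and the opening at its end, in the units of the state.
- manip.get_obs(): the state, without advancing time (a new reading comes with each control period).
- manip.camera(name): name is "side" or "top"; returns (picture, depth): 480x640x3 uint8, red, green, blue; 480x640 float32, m along the optical axis (not along the pixel's ray), 0 where there is no reading.
- manip.camera_model(name): a dict with "intrinsics" (3x3 intrinsics, pixels), "R" (3x3) and "t" (3): a world point X has camera coordinates R X + t. Camera axes: x right, y down, z forward; pixel columns grow to the right and rows downward; lengths in m; the calibration is good to about 2 mm. A picture is of the moment at which its call begins. camera_model takes no time and is no camera call.
- manip.hand_in(): hands the job in, once; it reports no verdict.
The state is a dict: "clock": time; "joint_pos": joint angles; "joint_velocities": joint speeds; "tau": joint torques, N m; "position": TCP position; "ee_rot": TCP orientation; "ft_force": force on the tool from outside, world axes, zero at the start; "torque": the same for the moment, N m; "grip_width": opening from 0.0 (shut) to 1.0 (fully open).
Only numpy, scipy, OpenCV 4.12 (cv2) and the standard library are available. Lean on these libraries where they do the work, as an engineer would, in place of code of your own. Each camera call takes 0.05 s, during which the arm holds its last target. There are 200 camera calls.

## Task

Load the bench label holder: pull the flanged retaining collar up off the spindle, past its sprung balls, and stand it on the table beside the holder, then set the white label roll flat on the spindle's seat. Slide the collar back onto the spindle, flange down, pressing it past the balls until it clicks and rests on the roll, and finally turn the brake knob clockwise, following it as it sinks, until it is fully home. Leave the other things on the table where they are.

Things in the scene. Friction and masses are not known exactly. Their poses are not given: they have to be found in the camera images.
- spindle_seat (a point): label holder: fixed grey base plate 90 x 195 mm, 18 mm high, with an upright spindle near one end. Point on the spindle's axis, on top of the round seat (62 mm diameter) where a roll rests, 26 mm above the table; z up, y along the plate to the brake knob, whose axis is 110 mm away (plate reaches 50 mm behind the spindle, 145 mm towards the knob)
- spindle_tip (a point): top of the steel spindle, 70 mm above spindle_seat. The spindle is 12 mm thick; its top 13 mm taper to 5 mm. Two sprung balls, 9 mm in diameter, stand out 2.7 mm on opposite sides (along x), centres 51.5 mm above spindle_seat. A roll passes them freely; the collar must be pulled and pushed over them with about 6 to 12 N
- roll_mid (a point): fresh label roll: white, 69 mm in diameter, 40 mm high, bore about 19 mm, standing on the table with its axis upright. The point is its centre, half-way up; z is its axis. Seated, it is 20 mm above spindle_seat. Hold it 5 to 10 mm above its centre, so that the spindle keeps clear of the gripper's body
- collar_mid (a point): retaining collar: aluminium sleeve 62 mm high, hub 44 mm thick, flange 62 mm wide and 7.5 mm high at its lower end, bore 14 mm, about 0.16 kg; at first on the spindle, flange on the seat. Point: its centre, 31 mm above its lower face; z its axis. Above spindle_seat it is 31 mm at first; going down it meets the balls at 86, snaps over at about 75, rests on the roll at 71
- brake_grip (a point): brake knob: black bar grip 62 mm long, 18 mm thick, 28 mm tall, on a 34 mm round foot on an upright screw. The point is the centre of the bar; x along the bar, y across it, z up. Fully home it is 30 mm above spindle_seat; it rises and sinks with the screw
- brake_knob (a joint): angle of the brake knob, rad: 0 fully home (a stop), 1.2 to 1.6 at the start; grows anticlockwise seen from above, so turn clockwise to 0. It sinks 5 mm per rad, takes about 0.12 N m and stays where it is left. At 0 the bar lies along the x axis of spindle_seat; at angle a it is turned by a from it
- marker: a capped marker pen lying flat, 138 mm long, 19 mm thick, origin under its centre. Bystander.
- counter: a hand tally counter lying flat, 76 x 50 x 22 mm, origin under its centre. Bystander.
- ink: a closed black ink pad lying flat, 62 x 94 x 19 mm, origin under its centre. Bystander.
- stamp: a wooden hand stamp standing upright, 30 x 50 x 76 mm, origin under its centre. Bystander.

How it is judged:
On the way, in this order (a step that is already met when the one before it is completed fails the run):
1. the collar is off the spindle and stands upright on the table (horizontal distance between collar_mid and spindle_seat above 0.06 m and height (world z) of collar_mid below 0.037 m and angle between collar_mid's own z axis and vertical below 0.15 rad), for 0.2 s.
2. the label roll lies flat on the seat round the spindle (horizontal distance between roll_mid and spindle_seat below 0.006 m and z of roll_mid in the frame of spindle_seat between 0.017 and 0.0225 m and angle between roll_mid's own z axis and vertical below 0.06 rad), for 0.2 s.
3. the collar has clicked past the balls and rests on the roll (horizontal distance between collar_mid and spindle_seat below 0.004 m and z of collar_mid in the frame of spindle_seat between 0.0685 and 0.0732 m and angle between collar_mid's own z axis and vertical below 0.06 rad), for 0.2 s.
4. the brake knob is turned fully home (value of joint brake_knob below 0.1 rad), for 0.2 s.
At the end, for the whole second after the job is handed in: Roll flat on the seat, within 6 mm of the axis and 2.5 mm of its height; collar past the balls on the roll, within 4 mm of the axis and 2.2 mm of its height, upright to 0.06 rad; brake knob below 0.10 rad (all of step 2 and all of step 3 and value of joint brake_knob below 0.1 rad); the robot touches nothing.
It fails at once if a bystander (marker, counter, ink pad or stamp) is moved more than 30 mm (distance of any of marker, counter, ink, stamp from where it was at the start of the episode above 0.03 m).
It also fails if it takes over 72 s, if anything falls off the work surface, if the arm or the gripper's body presses on something with over 40 N, if the wrist force passes 120 N, or if a joint passes its speed limit or range.

## Working session

There is one attempt and no reset: what is moved stays moved. The work goes in short steps, Python scripts to look and compute and a shell command to move; the robot and the scene stay as the last step left them, time stands still between calls to the robot, and variables do not carry over. Pictures are saved under pics/ and viewed, about 8 in all and at most 12, crops included, and the job is handed in when it is done.

```bash
ls; mkdir -p pics; cat > h.py <<'E'
import numpy as np, cv2
from workcell import manip
from scipy.spatial.transform import Rotation as Ro
def snap(n,tag):
    im,d=manip.camera(n); cv2.imwrite(f'pics/{tag}.png',im[:,:,::-1]); np.save(f'pics/{tag}_d.npy',d); return im,d
def ray(n,u,v,z):
    m=manip.camera_model(n);K,R,t=[np.array(m[k]) for k in('intrinsics','R','t')]
    c=-R.T@t; d=R.T@np.linalg.inv(K)@np.array([u,v,1.]); return c+d*(z-c[2])/d[2]
def cloud(n,d):
    m=manip.camera_model(n);K,R,t=[np.array(m[k]) for k in('intrinsics','R','t')]
    v,u=np.indices(d.shape); P=np.stack([(u-K[0,2])/K[0,0]*d,(v-K[1,2])/K[1,1]*d,d],-1)
    return (P-t)@R
def proj(n,X):
    m=manip.camera_model(n);K,R,t=[np.array(m[k]) for k in('intrinsics','R','t')]
    p=K@(R@np.array(X)+t); return p[:2]/p[2]
def st():
    o=manip.get_obs(); print({k:np.round(o[k],4).tolist() for k in('clock','position','ee_rot','ft_force','grip_width')}); print(Ro.from_quat(o['ee_rot']).as_matrix().round(3).tolist())
E
python3 - <<'E'
from h import *
st(); print(manip.pinch_z)
for n in('top','side'):
    snap(n,n+'0'); m=manip.camera_model(n); R=np.array(m['R']); print(n,-R.T@np.array(m['t']),R[2],m['intrinsics'][0])
E
```

```text
pics
{'clock': 0.0, 'position': [0.2053, 0.5899, 0.2305], 'ee_rot': [0.5766, 0.4093, -0.4101, -0.576], 'ft_force': [-0.4454, -0.2531, 0.801], 'grip_width': 0.9981}
[[0.329, -0.0, -0.944], [0.944, -0.001, 0.329], [-0.001, -1.0, -0.0]]
0.0187
top [ 0.35459992 -0.08693875  0.99356727] [ 0.12824364 -0.00207157 -0.99174053] [441.37256465   0.         315.41705502]
side [0.41266505 0.86717891 0.62535373] [ 0.02917545 -0.86127045 -0.50730858] [573.61656412   0.         326.83076669]
```

View pics/top0.png

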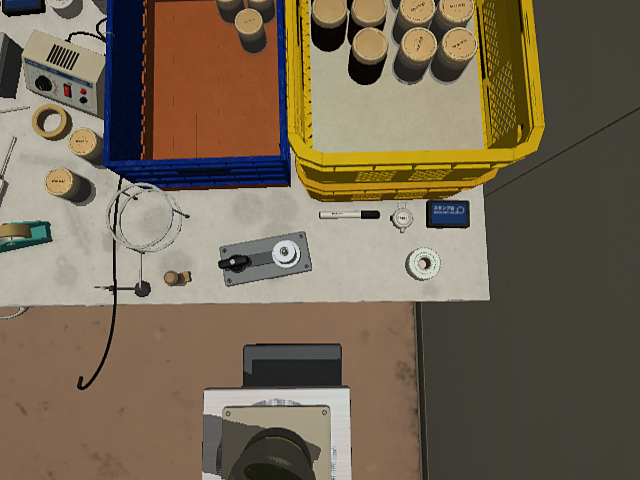

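View pics/side0.png

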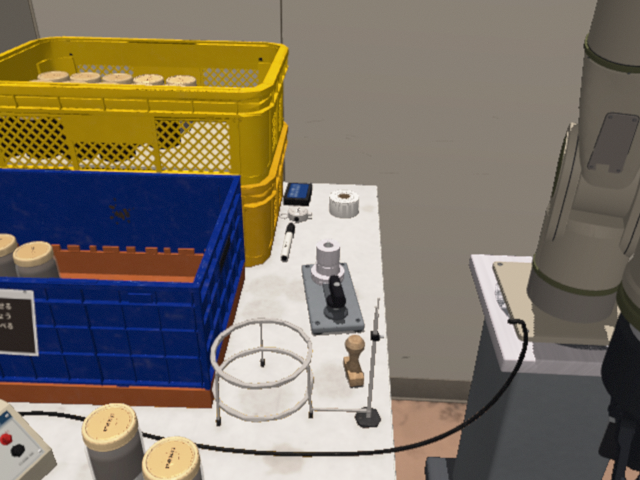

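Top view: collar at (287,252) and brake knob at (235,263) on the grey plate, roll at (424,263), stamp at (177,278). The marker, counter and ink pad lie behind, at (350,215), (402,217) and (448,214). The side view agrees. Next I measure these from the depth clouds and pixel shapes in both views.

```bash
python3 - <<'E'
from h import *
def comps(n,zr,box):
    d=np.load(f'pics/{n}0_d.npy'); P=cloud(n,d); x,y,z=P[...,0],P[...,1],P[...,2]
    m=((d>0)&(z>zr[0])&(z<zr[1])&(x>box[0])&(x<box[1])&(y>box[2])&(y<box[3])).astype(np.uint8)
    k,l,s,c=cv2.connectedComponentsWithStats(m)
    for i in range(1,k):
        if s[i,4]<12: continue
        q=P[l==i]; (e,r)=cv2.minEnclosingCircle(q[:,:2].astype(np.float32)); b=cv2.minAreaRect(q[:,:2].astype(np.float32))
        print(n,zr,s[i,4],'pix',c[i].round(0),'mean',q.mean(0).round(4),'circ',np.round(e,4),round(r,4),'rect',np.round(b[0],4),np.round(b[1],4),round(b[2],1),'zmax',q[:,2].max().round(4))
B=(.4,.62,-.5,.3)
for n in('top','side'):
    print('table z',np.median(cloud(n,np.load(f'pics/{n}0_d.npy'))[(258,330) if n=='top' else (270,370)]).round(4))
    for zr in((.012,.023),(.03,.048),(.035,.07),(.08,.12)): comps(n,zr,B)
E
```

```text
table z 0.0007
top (0.012, 0.023) 183 pix [491. 227.] mean [ 0.497  -0.4808  0.0177] circ [ 0.5015 -0.4805] 0.1015 rect [ 0.5015 -0.4821] [0.2028 0.0059] 0.1 zmax 0.023
top (0.012, 0.023) 68 pix [238. 186.] mean [0.5956 0.084  0.018 ] circ [0.596  0.0879] 0.0644 rect [0.5956 0.0879] [0.0021 0.1286] 1.4 zmax 0.023
top (0.012, 0.023) 28 pix [278. 185.] mean [ 0.5979 -0.0055  0.0173] circ [ 0.5975 -0.0064] 0.0263 rect [ 0.598  -0.0064] [0.0019 0.0523] 1.2 zmax 0.0223
top (0.012, 0.023) 34 pix [186. 188.] mean [0.5929 0.2031 0.0172] circ [0.5932 0.2004] 0.0309 rect [0.593  0.2004] [0.0019 0.0616] 1.5 zmax 0.0223
top (0.012, 0.023) 17 pix [418. 198.] mean [ 0.5643 -0.3215  0.0169] circ [ 0.5643 -0.3215] 0.0192 rect [ 0.5643 -0.3215] [0.0007 0.0382] 1.9 zmax 0.0213
top (0.012, 0.023) 1146 pix [448. 213.] mean [ 0.5293 -0.3869  0.0182] circ [ 0.5289 -0.3873] 0.0537 rect [ 0.5312 -0.388 ] [0.0952 0.065 ] 87.8 zmax 0.023
top (0.012, 0.023) 333 pix [402. 218.] mean [ 0.5183 -0.2833  0.019 ] circ [ 0.5165 -0.2826] 0.0272 rect [ 0.5193 -0.286 ] [0.0477 0.0451] 39.1 zmax 0.023
top (0.012, 0.023) 
[... 10760 characters left out ...]
.4788  0.0999] circ [ 0.4839 -0.4807] 0.0834 rect [ 0.4839 -0.4789] [0.0184 0.1666] 88.3 zmax 0.1199
side (0.08, 0.12) 19 pix [281. 171.] mean [ 0.5618 -0.3352  0.0892] circ [ 0.5626 -0.3384] 0.0155 rect [ 0.5624 -0.3384] [0.0029 0.0307] 0.8 zmax 0.0992
side (0.08, 0.12) 2115 pix [226. 284.] mean [0.593  0.1098 0.1008] circ [0.5828 0.0239] 0.2764 rect [0.5885 0.0234] [0.5525 0.0428] 85.6 zmax 0.12
side (0.08, 0.12) 311 pix [328. 247.] mean [ 0.4407 -0.0166  0.0864] circ [ 0.4413 -0.0211] 0.0238 rect [ 0.4412 -0.0215] [0.0418 0.0463] 2.8 zmax 0.0958
side (0.08, 0.12) 818 pix [264. 334.] mean [0.5194 0.2421 0.0961] circ [0.5176 0.2749] 0.07 rect [0.5176 0.2535] [0.0927 0.1376] 89.8 zmax 0.0998
```

```bash
python3 - <<'E'
from h import *
a=cv2.imread('pics/top0.png')[190:310,160:480]; a=cv2.resize(a,None,fx=2.5,fy=2.5,interpolation=cv2.INTER_CUBIC)
b=cv2.imread('pics/side0.png')[170:390,270:400]; b=cv2.resize(b,None,fx=1.36*1,fy=1.36,interpolation=cv2.INTER_CUBIC)
c=np.zeros((600,800,3),np.uint8); c[:300]=a; c[300:300+b.shape[0],:b.shape[1]]=b
cv2.imwrite('pics/crop0.png',c)
E
```

```text
(no output)
```

View pics/crop0.png

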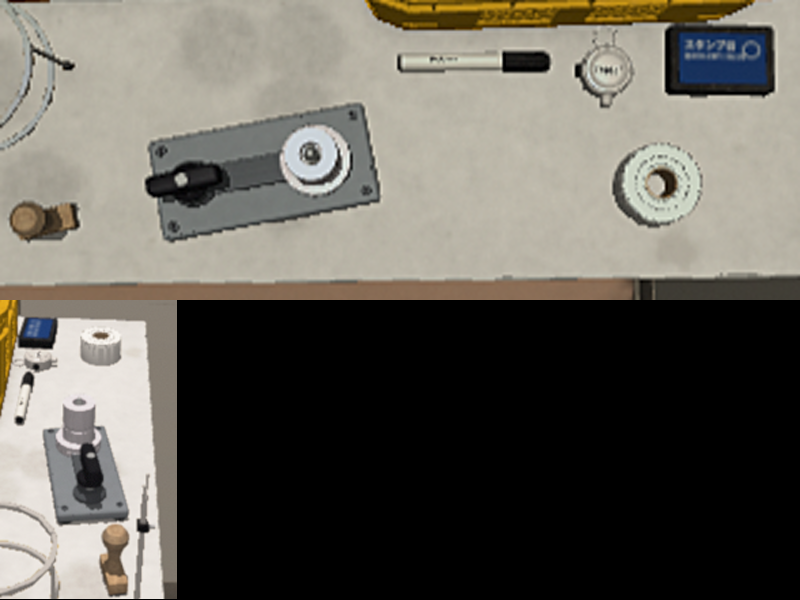

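Estimates from both views agree within 3 mm:

| Item | Position |
|---|---|
| Spindle | about (0.441, -0.023) |
| Plate yaw | 9.8° |
| Knob axis | about (0.422, 0.086), bar near 1.6 rad |
| Roll | about (0.418, -0.323) |

I set out towards the collar now.

```bash
cat > go.py <<'E'
import sys
from h import *
# go.py x y z yawdeg : offset/turn numbers from the present pose; tool y down, jaw axis at yaw
x,y,z,w=map(float,sys.argv[1:5]); o=manip.get_obs(); R=Ro.from_quat(o['ee_rot']); a=np.radians(w)
T=np.array([[np.cos(a),0,-np.sin(a)],[np.sin(a),0,np.cos(a)],[0,-1,0]])
off=R.inv().apply(np.array([x,y,z])-o['position'])/.2; tr=(R.inv()*Ro.from_matrix(T)).as_rotvec()/np.radians(45)
m=R.as_matrix()
print('t',round(o['clock'],2),'pos',np.round(o['position'],4),'yaw',np.degrees(np.arctan2(m[1,0],m[0,0])).round(2),'down',m[:,1].round(3),'q',np.round(o['joint_pos'],2),'F',np.round(o['ft_force'],1),'w',round(float(o['grip_width']),3))
print('off',off.round(4),'turn',tr.round(4))
E
python3 go.py 0.441 -0.023 0.20 70.8
```

```text
t 0.1 pos [0.2052 0.59   0.2306] yaw 70.82 down [-0.    -0.001 -1.   ] q [-1.26  0.33 -0.06  1.46  0.02  1.35 -0.09] F [-0.2  0.2  0.2] w 1.001
off [-2.5073  0.1562 -2.1204] turn [ 0.      0.0004 -0.0017]
```

```bash
python3 -m pendant '{"offset":[[-0.15,0,-0.19],[-0.3,0,-0.38],[-0.45,0,-0.57],[-0.6,0,-0.76],[-0.75,0,-0.95]],"turn":[[0,0,0],[0,0,0],[0,0,0],[0,0,0],[0,0,0]]}' 100 80; python3 go.py 0.441 -0.023 0.20 70.8
```

```text
clock: 0.72
position: [0.336, 0.3843, 0.2306]
ee_rot: [0.577, 0.409, -0.41, -0.576]
ft_force: [0.6, -0.7, -0.3]
grip_width: 0.999
t 0.72 pos [0.336  0.3843 0.2306] yaw 70.82 down [-0.001 -0.001 -1.   ] q [-1.    0.08  0.06  1.76 -0.    1.3   0.3 ] F [ 0.6 -0.7 -0.3] w 0.999
off [-1.7505  0.1555 -1.165 ] turn [-0.0001  0.0003 -0.0021]
```

```bash
python3 -m pendant '{"offset":[[-0.2,0,-0.17],[-0.4,0,-0.34],[-0.6,0,-0.5],[-0.8,0,-0.65],[-0.95,0,-0.75]],"turn":[[0,0,0],[0,0,0],[0,0,0],[0,0,0],[0,0,0]]}'; python3 go.py 0.441 -0.023 0.20 70.8
```

```text
clock: 1.35
position: [0.4156, 0.1532, 0.2307]
ee_rot: [0.577, 0.409, -0.41, -0.576]
ft_force: [0.9, 0.6, 0.3]
grip_width: 0.997
t 1.35 pos [0.4156 0.1532 0.2307] yaw 70.71 down [-0.001 -0.002 -1.   ] q [-0.76 -0.09  0.29  1.93  0.03  1.3   0.75] F [0.9 0.6 0.3] w 0.997
off [-0.7893  0.1547 -0.411 ] turn [-0.0004 -0.002  -0.0022]
```

```bash
python3 -m pendant '{"offset":[[-0.2,0,-0.11],[-0.4,0,-0.22],[-0.6,0.05,-0.33],[-0.79,0.15,-0.41],[-0.79,0.3,-0.41],[-0.79,0.3,-0.41]],"turn":[[0,0,0],[0,0,0],[0,0,0],[0,0,0],[0,0,0],[0,0,0]]}'; python3 go.py 0.441 -0.023 0.051 70.8; python3 - <<'E'
from h import *
snap('top','top1'); snap('side','side1')
a=cv2.imread('pics/top1.png')[200:310,200:340]; b=cv2.imread('pics/side1.png')[200:360,260:400]
cv2.imwrite('pics/c1.png',np.hstack([cv2.resize(a,(400,314)),cv2.resize(b,(275,314))]))
E
```

```text
clock: 2.1
position: [0.4393, -0.0234, 0.1694]
ee_rot: [-0.577, -0.407, 0.411, 0.577]
ft_force: [0.4, 0.4, 1.1]
grip_width: 0.996
t 2.1 pos [ 0.4393 -0.0234  0.1694] yaw 70.67 down [-0.005 -0.002 -1.   ] q [-0.59 -0.06  0.52  2.03  0.03  1.17  1.16] F [0.4 0.4 1.1] w 0.996
off [ 0.0072  0.5919 -0.0096] turn [-0.0046 -0.0029 -0.0048]
```

View pics/c1.png

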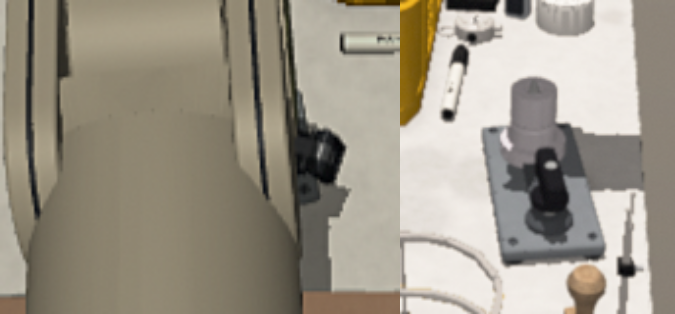

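The top view is covered by the arm. The side view shows the collar undisturbed below the gripper. Descending.

```bash
python3 -m pendant '{"offset":[[0.005,0.15,-0.01],[0.007,0.3,-0.01],[0.007,0.45,-0.01],[0.007,0.55,-0.01],[0.007,0.592,-0.01],[0.007,0.592,-0.01]],"turn":[[-0.004,-0.003,-0.005],[-0.004,-0.003,-0.005],[-0.004,-0.003,-0.005],[-0.004,-0.003,-0.005],[-0.004,-0.003,-0.005],[-0.004,-0.003,-0.005]]}'; python3 -m pendant '{"offset":[[0,0,0],[0,0,0],[0,0,0],[0,0,0],[0,0,0],[0,0,0]],"turn":[[0,0,0],[0,0,0],[0,0,0],[0,0,0],[0,0,0],[0,0,0]]}' 0 80;  python3 go.py 0.441 -0.023 0.141 70.8
```

```text
clock: 2.95
position: [0.4436, -0.0219, 0.0537]
ee_rot: [0.576, 0.412, -0.409, -0.575]
ft_force: [-0.2, -1.0, 1.0]
grip_width: 1.0
clock: 3.7
position: [0.4451, -0.0224, 0.0555]
ee_rot: [0.577, 0.412, -0.408, -0.575]
ft_force: [-2.9, -4.1, 14.8]
grip_width: 0.604
t 3.7 pos [ 0.4451 -0.0224  0.0555] yaw 70.9 down [ 0.007  0.001 -1.   ] q [-0.56  0.13  0.54  2.14 -0.09  0.89  1.27] F [-2.9 -4.1 14.8] w 0.604
off [-0.0079 -0.4274  0.0159] turn [0.0076 0.0023 0.0044]
```

```bash
python3 -m pendant '{"offset":[[0,0,0],[0,0,0],[0,0,0],[0,0,0]],"turn":[[0,0,0],[0,0,0],[0,0,0],[0,0,0]]}';  python3 go.py 0.441 -0.023 0.141 70.8; python3 - <<'E'
from h import *
snap('side','side2')
b=cv2.imread('pics/side2.png')[130:330,230:430]
cv2.imwrite('pics/c2.png',cv2.resize(b,(600,600)))
E
```

```text
clock: 4.2
position: [0.4469, -0.0233, 0.0569]
ee_rot: [0.578, 0.413, -0.407, -0.574]
ft_force: [3.7, -5.1, 5.5]
grip_width: 0.543
t 4.2 pos [ 0.4469 -0.0233  0.0569] yaw 70.87 down [ 0.011  0.001 -1.   ] q [-0.56  0.13  0.55  2.14 -0.08  0.89  1.27] F [ 3.7 -5.1  5.5] w 0.543
off [-0.0064 -0.421   0.0244] turn [0.0125 0.0015 0.0053]
```

View pics/c2.png

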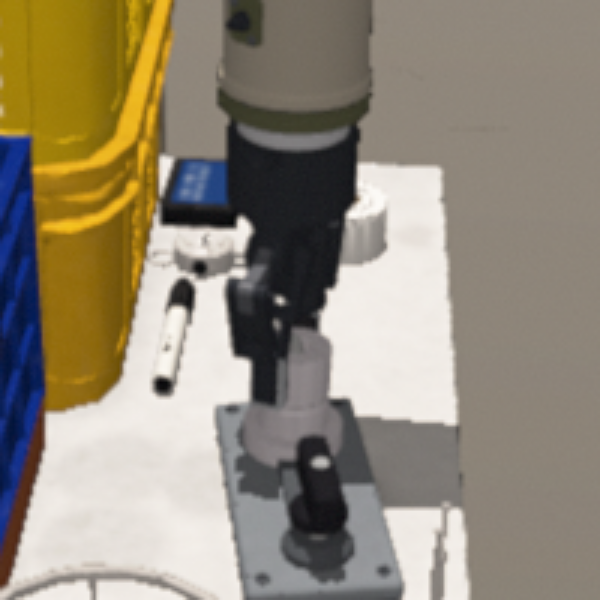

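The gripper sits about 6 mm to +x of the collar and has drifted since closing. I open, re-centre and grip again.

```bash
python3 -m pendant '{"offset":[[0,0,0],[0,0,0],[0,0,0],[0,0,0],[0,0,0]],"turn":[[0,0,0],[0,0,0],[0,0,0],[0,0,0],[0,0,0]]}' 100;  python3 go.py 0.441 -0.023 0.051 70.8; python3 - <<'E'
from h import *
d=snap('side','side3')[1]; P=cloud('side',d); x,y,z=[P[...,i] for i in range(3)]
m=(z>.036)&(z<.085)&(abs(x-.44)<.04)&(y>-.045)&(y<.02)
im=cv2.imread('pics/side3.png').astype(int); m&=(im.sum(2)>330)
q=P[m]; print(len(q),q[:,0].min(),q[:,0].max(),np.percentile(q[:,0],[2,98]),q[:,1].max(), [ (np.round(np.percentile(q[(q[:,2]>a)&(q[:,2]<a+.01),0],[2,98]),4)).tolist() for a in(.04,.05,.06,.07)])
E
```

```text
clock: 4.88
position: [0.4469, -0.0233, 0.0568]
ee_rot: [0.578, 0.413, -0.407, -0.574]
ft_force: [-0.8, -0.7, -0.6]
grip_width: 1.0
t 4.88 pos [ 0.4469 -0.0233  0.0568] yaw 70.88 down [ 0.011  0.001 -1.   ] q [-0.56  0.13  0.55  2.14 -0.08  0.89  1.27] F [-0.8 -0.7 -0.6] w 1.0
off [-0.0084  0.0288  0.0284] turn [0.0124 0.0017 0.0052]
440 0.41945634130340104 0.4608414155815344 [0.41999082 0.4569094 ] 0.004444931665983732 [[0.4206, 0.4589], [0.4208, 0.4533], [0.4196, 0.4497], [0.4199, 0.4499]]
```

```bash
python3 -m pendant '{"offset":[[-0.008,0.015,0.028],[-0.008,0.029,0.028],[-0.008,0.029,0.028]],"turn":[[0.012,0.002,0.005],[0.012,0.002,0.005],[0.012,0.002,0.005]]}';  python3 go.py 0.441 -0.023 0.051 70.8
```

```text
clock: 5.3
position: [0.4409, -0.023, 0.0507]
ee_rot: [-0.576, -0.41, 0.41, 0.576]
ft_force: [-0.0, -0.7, 0.3]
grip_width: 1.003
t 5.3 pos [ 0.4409 -0.023   0.0507] yaw 70.79 down [-0. -0. -1.] q [-0.56  0.13  0.54  2.15 -0.09  0.88  1.27] F [-0.  -0.7  0.3] w 1.003
off [ 0.0001 -0.0016 -0.0005] turn [-0.0001 -0.0003 -0.0001]
```

Exactly placed now. Gripping.

```bash
python3 -m pendant '{"offset":[[0,0,0],[0,0,0],[0,0,0],[0,0,0],[0,0,0],[0,0,0],[0,0,0],[0,0,0]],"turn":[[0,0,0],[0,0,0],[0,0,0],[0,0,0],[0,0,0],[0,0,0],[0,0,0],[0,0,0]]}' 0 80;  python3 go.py 0.441 -0.023 0.051 70.8
```

```text
clock: 6.3
position: [0.4411, -0.0229, 0.0511]
ee_rot: [-0.576, -0.41, 0.409, 0.576]
ft_force: [-2.3, 0.5, 6.6]
grip_width: 0.519
t 6.3 pos [ 0.4411 -0.0229  0.0511] yaw 70.79 down [ 0.  0. -1.] q [-0.56  0.13  0.54  2.15 -0.09  0.88  1.27] F [-2.3  0.5  6.6] w 0.519
off [-0.0005  0.0006  0.0005] turn [ 0.0001 -0.0003  0.0003]
```

```bash
python3 -m pendant '{"offset":[[0,-0.06,0],[0,-0.12,0],[0,-0.18,0],[0,-0.24,0],[0,-0.3,0],[0,-0.36,0],[0,-0.42,0],[0,-0.48,0],[0,-0.54,0],[0,-0.58,0],[0,-0.58,0]],"turn":[[0,0,0],[0,0,0],[0,0,0],[0,0,0],[0,0,0],[0,0,0],[0,0,0],[0,0,0],[0,0,0],[0,0,0],[0,0,0]]}';  python3 go.py 0.445 -0.150 0.166 70.8; python3 - <<'E'
from h import *
snap('side','side4'); b=cv2.imread('pics/side4.png')[100:330,230:430]
cv2.imwrite('pics/c4.png',cv2.resize(b,(520,598)))
E
```

```text
clock: 7.68
position: [0.4414, -0.0229, 0.1676]
ee_rot: [0.576, 0.41, -0.409, -0.576]
ft_force: [0.5, -0.2, -2.1]
grip_width: 0.522
t 7.67 pos [ 0.4414 -0.0229  0.1676] yaw 70.79 down [ 0.001  0.    -1.   ] q [-0.59 -0.06  0.53  2.03  0.03  1.16  1.16] F [ 0.5 -0.2 -2.1] w 0.522
off [-0.5941  0.0078 -0.226 ] turn [ 0.001  -0.0002  0.001 ]
```

View pics/c4.png

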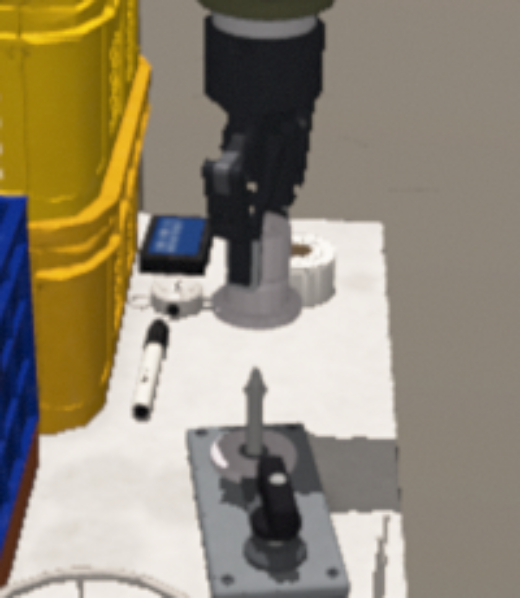

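Collar is off at crop (257,270), held upright; the bare spindle is visible below at (255,410). Carrying it aside to (0.445, -0.15).

```bash
python3 -m pendant '{"offset":[[-0.15,0,-0.06],[-0.3,0,-0.11],[-0.45,0,-0.17],[-0.594,0,-0.226],[-0.594,0.1,-0.226],[-0.594,0.25,-0.226],[-0.594,0.4,-0.226],[-0.594,0.55,-0.226],[-0.594,0.63,-0.226],[-0.594,0.66,-0.226],[-0.594,0.66,-0.226]],"turn":[[0,0,0],[0,0,0],[0,0,0],[0.001,0,0.001],[0.001,0,0.001],[0.001,0,0.001],[0.001,0,0.001],[0.001,0,0.001],[0.001,0,0.001],[0.001,0,0.001],[0.001,0,0.001]]}';  python3 go.py 0.445 -0.150 0.0255 70.8
```

```text
clock: 9.1
position: [0.445, -0.1501, 0.0354]
ee_rot: [-0.576, -0.409, 0.41, 0.576]
ft_force: [0.1, -0.2, -1.7]
grip_width: 0.519
t 9.1 pos [ 0.445  -0.1501  0.0354] yaw 70.79 down [-0.001 -0.    -1.   ] q [-0.39  0.25  0.68  2.09 -0.2   0.86  1.65] F [ 0.1 -0.2 -1.7] w 0.519
off [ 0.0004  0.0493 -0.0001] turn [-0.0006 -0.0003 -0.0007]
```

```bash
python3 -m pendant '{"offset":[[0,0.02,0],[0,0.035,0],[0,0.045,0],[0,0.05,0],[0,0.05,0]],"turn":[[0,0,0],[0,0,0],[0,0,0],[0,0,0],[0,0,0]]}';  python3 go.py 0.445 -0.150 0.0255 70.8
```

```text
clock: 9.72
position: [0.445, -0.1501, 0.0254]
ee_rot: [-0.576, -0.409, 0.41, 0.576]
ft_force: [-0.2, 0.4, -2.7]
grip_width: 0.519
t 9.72 pos [ 0.445  -0.1501  0.0254] yaw 70.78 down [-0.001 -0.    -1.   ] q [-0.38  0.27  0.68  2.1  -0.22  0.84  1.66] F [-0.2  0.4 -2.7] w 0.519
off [ 0.0004 -0.0007  0.0001] turn [-0.0006 -0.0004 -0.0007]
```

```bash
python3 -m pendant '{"offset":[[0,0.004,0],[0,0.008,0],[0,0.012,0],[0,0.012,0]],"turn":[[0,0,0],[0,0,0],[0,0,0],[0,0,0]]}';  python3 go.py 0.445 -0.150 0.0255 70.8
```

```text
clock: 10.22
position: [0.4452, -0.1501, 0.025]
ee_rot: [-0.576, -0.41, 0.409, 0.577]
ft_force: [-16.3, 6.5, 40.9]
grip_width: 0.52
t 10.22 pos [ 0.4452 -0.1501  0.025 ] yaw 70.77 down [-0.001  0.002 -1.   ] q [-0.38  0.27  0.68  2.1  -0.23  0.84  1.67] F [-16.3   6.5  40.9] w 0.52
off [ 0.0002 -0.0023  0.0009] turn [-0.0018 -0.0008  0.0018]
```

Contact at TCP z = 0.025, so nothing slipped in the grip. Releasing and moving to the roll.

```bash
python3 -m pendant '{"offset":[[0,-0.003,0],[0,-0.003,0],[0,-0.003,0],[0,-0.003,0],[0,-0.003,0],[0,-0.15,0],[0,-0.35,0],[0,-0.5,0],[0,-0.62,0],[0,-0.65,0]],"turn":[[0,0,0],[0,0,0],[0,0,0],[0,0,0],[0,0,0],[0,0,0],[0,0,0],[0,0,0],[0,0,0],[0,0,0]]}' 100 40;  python3 go.py 0.418 -0.3225 0.12 70.8
```

```text
clock: 11.48
position: [0.446, -0.1504, 0.1562]
ee_rot: [-0.576, -0.41, 0.409, 0.577]
ft_force: [0.1, -1.2, 0.5]
grip_width: 1.004
t 11.47 pos [ 0.446  -0.1504  0.1562] yaw 70.77 down [ 0.001  0.002 -1.   ] q [-0.47  0.03  0.72  1.98 -0.03  1.13  1.5 ] F [ 0.1 -1.2  0.5] w 1.004
off [-0.8592  0.1788 -0.1513] turn [ 0.0009 -0.0006  0.0032]
```

```bash
python3 -m pendant '{"offset":[[-0.2,0,-0.03],[-0.4,0,-0.07],[-0.6,0,-0.1],[-0.8,0.05,-0.14],[-0.86,0.13,-0.15],[-0.86,0.18,-0.15],[-0.86,0.18,-0.15]],"turn":[[0,0,0.003],[0,0,0.003],[0,0,0.003],[0,0,0.003],[0,0,0.003],[0,0,0.003],[0,0,0.003]]}';  python3 go.py 0.418 -0.3225 0.008 70.8; python3 - <<'E'
from h import *
for n in('top','side'):
    im,d=snap(n,n+'5'); P=cloud(n,d)
    for nm,zr,b in(('collar',(.055,.07),(.40,.5,-.2,-.1)),('tip',(.04,.105),(.42,.465,-.04,0)),('roll',(.03,.045),(.36,.47,-.37,-.28)),('knobtop',(.07,.085),(.37,.48,.03,.14))):
        m=(d>0)&(P[...,2]>zr[0])&(P[...,2]<zr[1])&(P[...,0]>b[0])&(P[...,0]<b[1])&(P[...,1]>b[2])&(P[...,1]<b[3])
        q=P[m]
        if len(q)<3: print(n,nm,len(q)); continue
        f=q[:,:2].astype(np.float32); e,r=cv2.minEnclosingCircle(f); print(n,nm,len(q),q.mean(0).round(4),np.round(e,4),round(r,4),'zmax',q[:,2].max().round(4),np.round(cv2.minAreaRect(f)[1:][0],4),round(cv2.minAreaRect(f)[2],1))
a=cv2.imread('pics/top5.png')[190:310,220:480]; b=cv2.imread('pics/side5.png')[120:330,260:400]
cv2.imwrite('pics/c5.png',np.vstack([cv2.resize(a,(600,277)),np.pad(cv2.resize(b,(213,320)),((0,0),(0,387),(0,0)))]))
E
```

```text
clock: 12.35
position: [0.4174, -0.3215, 0.1187]
ee_rot: [-0.576, -0.409, 0.41, 0.577]
ft_force: [-0.6, -0.2, -0.3]
grip_width: 1.004
t 12.35 pos [ 0.4174 -0.3215  0.1187] yaw 70.81 down [-0.001  0.001 -1.   ] q [-0.17  0.28  0.85  1.89 -0.24  1.08  2.01] F [-0.6 -0.2 -0.3] w 1.004
off [-0.0041  0.5533 -0.0055] turn [-0.002   0.0002  0.0005]
top collar 276 [ 0.4453 -0.1502  0.062 ] [ 0.4455 -0.1498] 0.022 zmax 0.0673 [0.0406 0.0408] 88.7
top tip 42 [ 0.4401 -0.0247  0.0812] [ 0.4406 -0.0232] 0.0076 zmax 0.0976 [0.0146 0.0101] 0.8
top roll 386 [ 0.407  -0.3139  0.0393] [ 0.415  -0.3202] 0.0324 zmax 0.0442 [0.0589 0.0522] 47.6
top knobtop 252 [0.422  0.0837 0.0769] [0.4212 0.0837] 0.0308 zmax 0.0813 [0.0182 0.0611] 11.5
side collar 224 [ 0.4455 -0.1443  0.0599] [ 0.4446 -0.1464] 0.0241 zmax 0.0639 [0.0407 0.0472] 3.3
side tip 179 [ 0.441  -0.0175  0.0672] [ 0.4405 -0.0205] 0.0088 zmax 0.0961 [0.0164 0.0116] 2.8
side roll 403 [ 0.4168 -0.3152  0.0374] [ 0.4163 -0.3217] 0.038 zmax 0.042 [0.0666 0.0737] 19.7
side knobtop 255 [0.4218 0.0932 0.0761] [0.421  0.0895] 0.0319 zmax 0.0799 [0.018  0.0632] 12.6
```

View pics/c5.png

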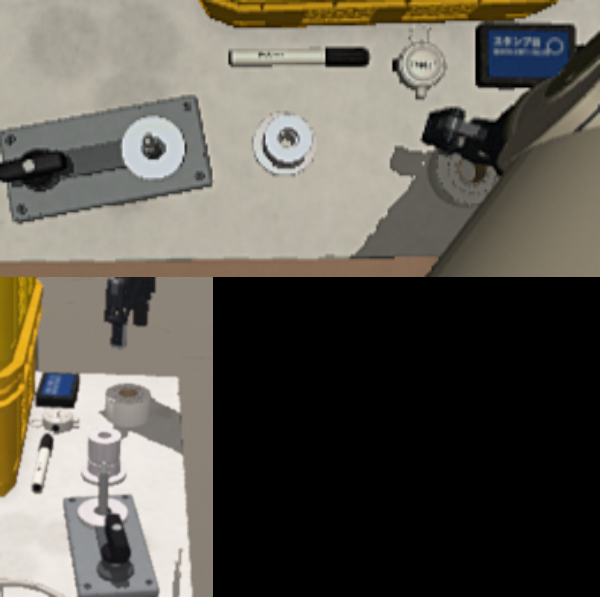

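Collar stands upright at (0.4455, -0.1498), crop (285,145), and the bystanders are untouched. The top camera agrees with the release pose to within 0.5 mm, so I take the roll at (0.4183, -0.3235) from the first top view. Descending.

```bash
python3 go.py 0.4183 -0.3235 0.005 70.8; python3 -m pendant '{"offset":[[-0.008,0.1,-0.008],[-0.008,0.25,-0.008],[-0.008,0.4,-0.008],[-0.008,0.5,-0.008],[-0.008,0.55,-0.008],[-0.008,0.568,-0.008],[-0.008,0.568,-0.008]],"turn":[[-0.002,0,0],[-0.002,0,0],[-0.002,0,0],[-0.002,0,0],[-0.002,0,0],[-0.002,0,0],[-0.002,0,0]]}';  python3 go.py 0.4183 -0.3235 0.005 70.8
```

```text
t 12.45 pos [ 0.4182 -0.3218  0.1199] yaw 70.84 down [ 0.001  0.    -1.   ] q [-0.17  0.28  0.86  1.89 -0.24  1.08  2.01] F [-0.6 -0.2 -0.3] w 0.995
off [-0.0083  0.5743 -0.0031] turn [0.0009 0.001  0.0006]
clock: 13.32
position: [0.4196, -0.324, 0.0068]
ee_rot: [0.577, 0.411, -0.409, -0.575]
ft_force: [0.7, -0.0, 0.8]
grip_width: 0.998
t 13.32 pos [ 0.4196 -0.324   0.0068] yaw 70.84 down [ 0.003 -0.001 -1.   ] q [-0.06  0.47  0.75  1.96 -0.42  0.87  2.15] F [ 0.7 -0.   0.8] w 0.998
off [0.0002 0.0089 0.0069] turn [0.0039 0.0009 0.0006]
```

```bash
python3 -m pendant '{"offset":[[0,0.005,0.007],[0,0.007,0.007],[0,0.007,0.007],[0,0.007,0.007],[0,0.007,0.007],[0,0.007,0.007],[0,0.007,0.007]],"turn":[[0.004,0,0],[0.004,0,0],[0.004,0,0],[0.004,0,0],[0.004,0,0],[0.004,0,0],[0.004,0,0]]}' 0 40;  python3 go.py 0.4183 -0.3235 0.145 70.8
```

```text
clock: 14.2
position: [0.4187, -0.3238, 0.0067]
ee_rot: [0.576, 0.41, -0.409, -0.576]
ft_force: [-3.2, 2.9, 13.4]
grip_width: 0.795
t 14.2 pos [ 0.4187 -0.3238  0.0067] yaw 70.84 down [ 0.001  0.001 -1.   ] q [-0.06  0.47  0.75  1.96 -0.41  0.87  2.15] F [-3.2  2.9 13.4] w 0.795
off [ 0.0013 -0.6917  0.0017] turn [0.0013 0.001  0.0014]
```

```bash
python3 -m pendant '{"offset":[[0,-0.05,0],[0,-0.15,0],[0,-0.3,0],[0,-0.45,0],[0,-0.58,0],[0,-0.65,0],[0,-0.65,0]],"turn":[[0,0,0],[0,0,0],[0,0,0],[0,0,0],[0,0,0],[0,0,0],[0,0,0]]}';  python3 go.py 0.441 -0.0229 0.137 70.8
```

```text
clock: 15.08
position: [0.419, -0.324, 0.1376]
ee_rot: [0.577, 0.411, -0.409, -0.576]
ft_force: [-0.1, -0.2, -1.1]
grip_width: 0.792
t 15.07 pos [ 0.419  -0.324   0.1376] yaw 70.85 down [ 0.003  0.    -1.   ] q [-0.19  0.26  0.87  1.87 -0.22  1.11  2.01] F [-0.1 -0.2 -1.1] w 0.792
off [1.4584 0.0041 0.3902] turn [0.0038 0.0011 0.0019]
```

```bash
python3 -m pendant '{"offset":[[0.12,0,0.03],[0.32,0,0.09],[0.52,0,0.14],[0.72,0,0.19],[0.85,0,0.23],[0.92,0,0.245],[0.92,0,0.245]],"turn":[[0.003,0,0.001],[0.003,0,0.001],[0.003,0,0.001],[0.003,0,0.001],[0.003,0,0.001],[0.003,0,0.001],[0.003,0,0.001]]}';  python3 go.py 0.441 -0.0229 0.137 70.8
```

```text
clock: 15.95
position: [0.4327, -0.1332, 0.137]
ee_rot: [-0.575, -0.41, 0.411, 0.576]
ft_force: [-0.8, -0.8, -0.6]
grip_width: 0.792
t 15.95 pos [ 0.4327 -0.1332  0.137 ] yaw 70.97 down [-0.001  0.001 -1.   ] q [-0.54  0.01  0.76  2.05 -0.01  1.09  1.45] F [-0.8 -0.8 -0.6] w 0.792
off [5.347e-01 3.000e-04 1.405e-01] turn [-0.0009  0.0039  0.0005]
```

```bash
python3 -m pendant '{"offset":[[0.12,0,0.03],[0.28,0,0.075],[0.42,0,0.11],[0.51,0,0.135],[0.535,0,0.14],[0.535,0,0.14],[0.535,0,0.14]],"turn":[[0,0.003,0],[0,0.003,0],[0,0.003,0],[0,0.003,0],[0,0.003,0],[0,0.003,0],[0,0.003,0]]}';  python3 go.py 0.441 -0.0229 0.033 70.8; python3 - <<'E'
from h import *
im,d=snap('side','side6'); P=cloud('side',d)
m=(d>0)&(P[...,2]>.115)&(P[...,2]<.16)&(abs(P[...,0]-.44)<.06)&(abs(P[...,1])<.07)&(im.sum(2)>300)
q=P[m]; print(len(q),np.percentile(q[:,0],[1,99]),q[:,1].max(),q[:,2].min())
b=cv2.imread('pics/side6.png')[110:310,240:420]; cv2.imwrite('pics/c6.png',cv2.resize(b,(540,600)))
E
```

```text
clock: 16.82
position: [0.441, -0.024, 0.1369]
ee_rot: [-0.576, -0.409, 0.409, 0.577]
ft_force: [-0.6, -0.8, -1.3]
grip_width: 0.792
t 16.82 pos [ 0.441  -0.024   0.1369] yaw 70.75 down [-0.001  0.    -1.   ] q [-0.67 -0.02  0.62  2.07  0.01  1.09  1.18] F [-0.6 -0.8 -1.3] w 0.792
off [0.0051 0.5197 0.0014] turn [-0.0011 -0.0012  0.0001]
483 [0.40613687 0.47285419] 0.02029053175917004 0.12869552017159272
```

View pics/c6.png

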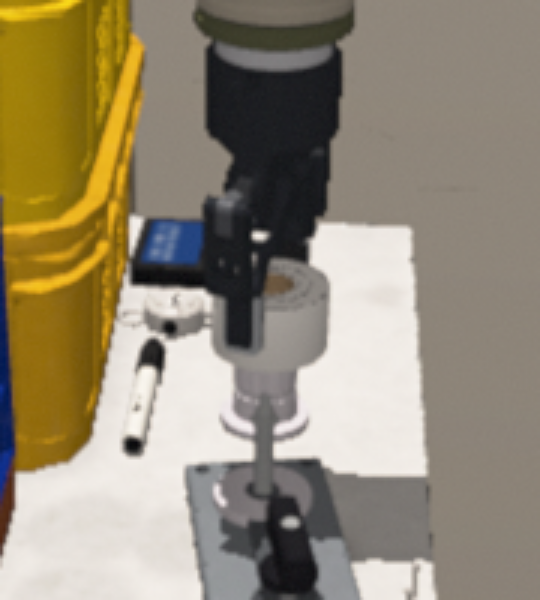

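Roll held level, centred at x ≈ 0.4395 over the spindle (crop (265,415)). I shift about 1 mm and lower it.

```bash
python3 -m pendant '{"offset":[[0.006,0.03,-0.003],[0.006,0.1,-0.004],[0.006,0.18,-0.004],[0.006,0.26,-0.004],[0.006,0.34,-0.004],[0.006,0.42,-0.004],[0.006,0.48,-0.004],[0.006,0.505,-0.004],[0.006,0.513,-0.004],[0.006,0.513,-0.004]],"turn":[[-0.001,-0.001,0],[-0.001,-0.001,0],[-0.001,-0.001,0],[-0.001,-0.001,0],[-0.001,-0.001,0],[-0.001,-0.001,0],[-0.001,-0.001,0],[-0.001,-0.001,0],[-0.001,-0.001,0],[-0.001,-0.001,0]]}';  python3 go.py 0.442 -0.0229 0.033 70.8
```

```text
clock: 18.12
position: [0.4424, -0.0229, 0.0346]
ee_rot: [0.576, 0.41, -0.409, -0.576]
ft_force: [0.3, -0.3, -0.5]
grip_width: 0.792
t 18.12 pos [ 0.4424 -0.0229  0.0346] yaw 70.8 down [ 0.001  0.    -1.   ] q [-0.63  0.18  0.63  2.16 -0.14  0.85  1.31] F [ 0.3 -0.3 -0.5] w 0.792
off [-0.0004  0.0082  0.0019] turn [ 0.0005 -0.0001  0.0006]
```

```bash
python3 -m pendant '{"offset":[[0,0.005,0.001],[0,0.008,0.001],[0,0.008,0.001]],"turn":[[0,0,0],[0,0,0],[0,0,0]]}'; python3 -m pendant '{"offset":[[0,0,0],[0,0,0],[0,0,0],[0,0,0],[0,-0.1,0],[0,-0.25,0],[0,-0.4,0],[0,-0.55,0],[0,-0.65,0],[0,-0.65,0]],"turn":[[0,0,0],[0,0,0],[0,0,0],[0,0,0],[0,0,0],[0,0,0],[0,0,0],[0,0,0],[0,0,0],[0,0,0]]}' 100;  python3 go.py 0.4453 -0.15 0.13 70.8
```

```text
clock: 18.5
position: [0.4422, -0.0228, 0.0331]
ee_rot: [0.576, 0.41, -0.409, -0.576]
ft_force: [0.5, -0.1, -0.8]
grip_width: 0.794
clock: 19.75
position: [0.443, -0.0227, 0.1643]
ee_rot: [0.577, 0.411, -0.408, -0.576]
ft_force: [-0.1, -0.8, -0.1]
grip_width: 1.001
t 19.75 pos [ 0.443  -0.0227  0.1643] yaw 70.8 down [ 0.003  0.002 -1.   ] q [-0.69 -0.06  0.63  2.03  0.04  1.15  1.16] F [-0.1 -0.8 -0.1] w 1.001
off [-0.5976  0.1703 -0.2197] turn [0.0033 0.0001 0.0032]
```

```bash
python3 -m pendant '{"offset":[[-0.15,0,-0.05],[-0.33,0,-0.12],[-0.48,0,-0.18],[-0.57,0.05,-0.21],[-0.598,0.15,-0.22],[-0.598,0.17,-0.22],[-0.598,0.17,-0.22]],"turn":[[0.003,0,0.003],[0.003,0,0.003],[0.003,0,0.003],[0.003,0,0.003],[0.003,0,0.003],[0.003,0,0.003],[0.003,0,0.003]]}';  python3 - <<'E'
from h import *
for n in('top','side'):
    im,d=snap(n,n+'7'); P=cloud(n,d)
    m=(d>0)&(P[...,2]>.058)&(P[...,2]<.072)&(abs(P[...,0]-.441)<.06)&(P[...,1]>-.075)&(P[...,1]<.03)&(im.sum(2)>200)
    q=P[m]; f=q[:,:2].astype(np.float32); print(n,len(q),q.mean(0).round(4),np.round(cv2.minEnclosingCircle(f)[0],4),cv2.minEnclosingCircle(f)[1] if len(f) else 0, np.percentile(q[:,2],[2,50,98]).round(4))
E
python3 go.py 0.4453 -0.15 0.027 70.8
```

```text
clock: 20.62
position: [0.445, -0.1498, 0.1297]
ee_rot: [-0.576, -0.409, 0.41, 0.576]
ft_force: [0.1, -0.1, 0.1]
grip_width: 1.004
top 727 [ 0.4405 -0.0229  0.0659] [ 0.4407 -0.0224] 0.03461338207125664 [0.0624 0.0659 0.0692]
side 647 [ 0.4402 -0.0124  0.0646] [ 0.4386 -0.0185] 0.03754119947552681 [0.0585 0.065  0.0683]
t 20.73 pos [ 0.4456 -0.1497  0.1304] yaw 70.84 down [ 0.001  0.    -1.   ] q [-0.54  0.07  0.81  2.02 -0.06  1.07  1.53] F [0.2 0.2 0.6] w 1.003
off [-0.0019  0.517   0.0012] turn [0.0007 0.0009 0.0005]
```

The roll is seated flat: its top is at 0.066 and its centre within 1 mm of the spindle. Next is the collar.

```bash
python3 -m pendant '{"offset":[[-0.002,0.1,0.001],[-0.002,0.25,0.001],[-0.002,0.38,0.001],[-0.002,0.47,0.001],[-0.002,0.51,0.001],[-0.002,0.515,0.001]],"turn":[[0,0,0],[0,0,0],[0,0,0],[0,0,0],[0,0,0],[0,0,0]]}' 100;  python3 go.py 0.4453 -0.15 0.027 70.8
```

```text
clock: 21.48
position: [0.4456, -0.1499, 0.0276]
ee_rot: [0.576, 0.41, -0.41, -0.576]
ft_force: [-0.5, 0.5, -0.1]
grip_width: 1.0
t 21.48 pos [ 0.4456 -0.1499  0.0276] yaw 70.86 down [ 0.001  0.    -1.   ] q [-0.46  0.28  0.76  2.1  -0.26  0.85  1.7 ] F [-0.5  0.5 -0.1] w 1.0
off [-0.0008  0.0031  0.0011] turn [0.0009 0.0012 0.0005]
```

```bash
python3 -m pendant '{"offset":[[0,0,0.001],[0,0,0.001],[0,0,0.001],[0,0,0.001],[0,0,0.001],[0,0,0.001],[0,0,0.001],[0,0,0.001]],"turn":[[0,0,0],[0,0,0],[0,0,0],[0,0,0],[0,0,0],[0,0,0],[0,0,0],[0,0,0]]}' 0 90;  python3 go.py 0.4453 -0.15 0.14 70.8; python3 -m pendant '{"offset":[[0,-0.05,0],[0,-0.15,0],[0,-0.3,0],[0,-0.45,0],[0,-0.58,0],[0,-0.63,0],[0,-0.63,0]],"turn":[[0,0,0],[0,0,0],[0,0,0],[0,0,0],[0,0,0],[0,0,0],[0,0,0]]}';python3 go.py 0.4411 -0.0229 0.15 70.8
```

```text
clock: 22.48
position: [0.4459, -0.1499, 0.0286]
ee_rot: [0.576, 0.411, -0.409, -0.576]
ft_force: [-3.7, 1.7, 12.4]
grip_width: 0.518
t 22.48 pos [ 0.4459 -0.1499  0.0286] yaw 70.86 down [ 0.002  0.001 -1.   ] q [-0.46  0.28  0.76  2.1  -0.26  0.85  1.7 ] F [-3.7  1.7 12.4] w 0.518
off [-0.0009 -0.5569  0.0019] turn [0.0018 0.0013 0.0017]
clock: 23.35
position: [0.4458, -0.1499, 0.1548]
ee_rot: [0.576, 0.411, -0.409, -0.576]
ft_force: [-0.1, 0.9, -2.3]
grip_width: 0.517
t 23.35 pos [ 0.4458 -0.1499  0.1548] yaw 70.87 down [ 0.003  0.001 -1.   ] q [-0.57  0.03  0.82  1.99 -0.03  1.13  1.5 ] F [-0.1  0.9 -2.3] w 0.517
off [0.592  0.0247 0.2304] turn [0.0027 0.0015 0.0027]
```

```bash
python3 go.py 0.4417 -0.0227 0.15 70.8; python3 -m pendant '{"offset":[[0.12,0,0.05],[0.3,0,0.12],[0.45,0.01,0.18],[0.55,0.02,0.22],[0.592,0.025,0.23],[0.592,0.025,0.23],[0.592,0.025,0.23]],"turn":[[0.002,0.001,0.002],[0.002,0.001,0.002],[0.002,0.001,0.002],[0.002,0.001,0.002],[0.002,0.001,0.002],[0.002,0.001,0.002],[0.002,0.001,0.002]]}';python3 go.py 0.4417 -0.0227 0.116 70.8; python3 - <<'E'
from h import *
im,d=snap('side','side8'); P=cloud('side',d); X,Y,Z=[P[...,i] for i in range(3)]
for nm,a,b in(('flange',.122,.135),('tip',.075,.1)):
    m=(d>0)&(Z>a)&(Z<b)&(abs(X-.44)<.05)&(abs(Y+.015)<.04)&(im.sum(2)>200)
    q=P[m]; print(nm,len(q),np.percentile(q[:,0],[1,99]).round(4),q[:,0].mean().round(4),q[:,2].min().round(4))
b=cv2.imread('pics/side8.png')[110:310,240:420]; cv2.imwrite('pics/c8.png',cv2.resize(b,(540,600)))
E
```

```text
t 23.35 pos [ 0.4458 -0.1499  0.1548] yaw 70.87 down [ 0.003  0.001 -1.   ] q [-0.57  0.03  0.82  1.99 -0.03  1.13  1.5 ] F [-0.1  0.9 -2.3] w 0.517
off [0.5939 0.0247 0.2279] turn [0.0027 0.0015 0.0027]
clock: 24.22
position: [0.4412, -0.0239, 0.1498]
ee_rot: [0.577, 0.409, -0.409, -0.576]
ft_force: [0.6, 0.1, -2.3]
grip_width: 0.515
t 24.23 pos [ 0.4412 -0.0239  0.1498] yaw 70.75 down [ 0. -0. -1.] q [-0.72 -0.04  0.67  2.06  0.03  1.12  1.17] F [ 0.6  0.1 -2.3] w 0.515
off [ 0.0068  0.1688 -0.0004] turn [ 0.0006 -0.0012  0.0001]
flange 345 [0.4111 0.4701] 0.4403 0.122
tip 73 [0.4328 0.4491] 0.441 0.0752
```

View pics/c8.png

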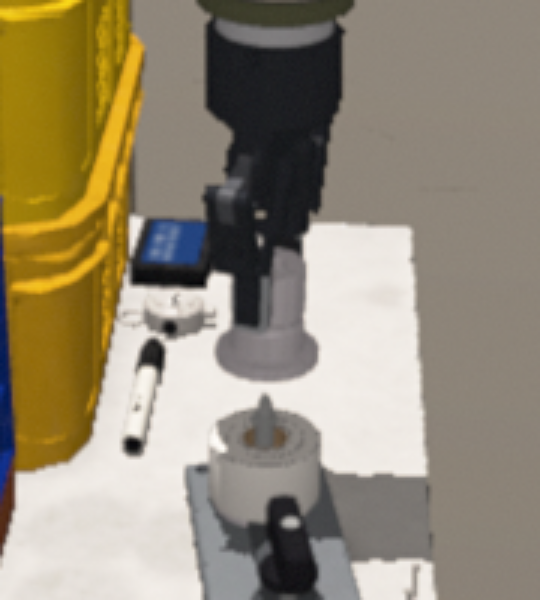

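The collar is upright above the spindle tip at crop (265,395), with the roll seated round the spindle. I move in 1 mm and lower to just above the balls.

```bash
python3 -m pendant '{"offset":[[0.006,0.01,0],[0.006,0.04,0],[0.006,0.08,0],[0.006,0.12,0],[0.006,0.15,0],[0.006,0.175,0],[0.006,0.187,0],[0.006,0.187,0]],"turn":[[0.001,-0.001,0],[0.001,-0.001,0],[0.001,-0.001,0],[0.001,-0.001,0],[0.001,-0.001,0],[0.001,-0.001,0],[0.001,-0.001,0],[0.001,-0.001,0]]}';python3 go.py 0.4417 -0.0227 0.0946 70.8
```

```text
clock: 25.28
position: [0.4416, -0.0228, 0.1124]
ee_rot: [-0.576, -0.409, 0.41, 0.577]
ft_force: [-0.4, 0.1, -1.3]
grip_width: 0.517
t 25.27 pos [ 0.4416 -0.0228  0.1124] yaw 70.78 down [-0.  0. -1.] q [-0.71  0.02  0.68  2.1  -0.01  1.03  1.21] F [-0.4  0.1 -1.3] w 0.517
off [ 0.0006  0.0888 -0.0004] turn [-0.0004 -0.0004  0.0001]
```

```bash
python3 -m pendant '{"offset":[[0,0.01,0],[0,0.02,0],[0,0.03,0],[0,0.04,0],[0,0.05,0],[0,0.06,0],[0,0.07,0],[0,0.08,0],[0,0.084,0],[0,0.084,0]],"turn":[[0,0,0],[0,0,0],[0,0,0],[0,0,0],[0,0,0],[0,0,0],[0,0,0],[0,0,0],[0,0,0],[0,0,0]]}';python3 go.py 0.4417 -0.0227 0.0946 70.8
```

```text
clock: 26.52
position: [0.4415, -0.0227, 0.0955]
ee_rot: [-0.576, -0.409, 0.41, 0.577]
ft_force: [0.0, 0.3, -2.0]
grip_width: 0.508
t 26.52 pos [ 0.4415 -0.0227  0.0955] yaw 70.79 down [-0.  0. -1.] q [-0.71  0.05  0.68  2.11 -0.04  0.99  1.23] F [ 0.   0.3 -2. ] w 0.508
off [ 0.0001  0.0046 -0.0009] turn [-0.0007 -0.0003  0.0002]
```

```bash
python3 -m pendant '{"offset":[[0,0.003,0],[0,0.006,0],[0,0.009,0],[0,0.009,0]],"turn":[[0,0,0],[0,0,0],[0,0,0],[0,0,0]]}';python3 go.py 0.4417 -0.0227 0.0946 70.8;  python3 - <<'E'
from h import *
im,d=snap('side','side9'); P=cloud('side',d); X,Y,Z=[P[...,i] for i in range(3)]
m=(d>0)&(abs(X-.44)<.012)&(abs(Y+.015)<.04)&(im.sum(2)>200)&(Z>.1); print('top of hub',np.percentile(Z[m],[90,98,100]).round(4))
m=(d>0)&(abs(X-.441)<.015)&(Y>.0)&(Y<.02)&(im.sum(2)>200)&(Z>.055)&(Z<.09); print('flange z',np.histogram(Z[m],np.arange(.055,.091,.003)))
E
```

```text
clock: 27.02
position: [0.4419, -0.0226, 0.0947]
ee_rot: [-0.576, -0.41, 0.409, 0.577]
ft_force: [-5.9, -0.2, 14.5]
grip_width: 0.514
t 27.02 pos [ 0.4419 -0.0226  0.0947] yaw 70.78 down [-0.     0.001 -1.   ] q [-0.71  0.05  0.68  2.11 -0.04  0.99  1.23] F [-5.9 -0.2 14.5] w 0.514
off [-0.0008  0.0005  0.0007] turn [-0.0006 -0.0004  0.0012]
top of hub [0.4872 0.4978 0.5022]
flange z (array([23, 21, 20, 43, 26, 34, 43,  6, 10,  5,  4]), array([0.055, 0.058, 0.061, 0.064, 0.067, 0.07 , 0.073, 0.076, 0.079,
       0.082, 0.085, 0.088]))
```

Contact came at the predicted height (0.0947, 14.5 N). Releasing and checking.

```bash
python3 -m pendant '{"offset":[[0,0,0],[0,0,0],[0,0,0],[0,0,0],[0,-0.05,0],[0,-0.2,0],[0,-0.35,0],[0,-0.47,0],[0,-0.5,0]],"turn":[[0,0,0],[0,0,0],[0,0,0],[0,0,0],[0,0,0],[0,0,0],[0,0,0],[0,0,0],[0,0,0]]}' 100 60;  python3 go.py 0.4217 0.085 0.15 11.5
```

```text
clock: 28.2
position: [0.4427, -0.0227, 0.1965]
ee_rot: [-0.576, -0.411, 0.408, 0.576]
ft_force: [0.8, 0.5, 0.1]
grip_width: 0.999
t 28.2 pos [ 0.4427 -0.0227  0.1965] yaw 70.78 down [ 0.003  0.002 -1.   ] q [-0.73 -0.1   0.65  1.99  0.06  1.23  1.13] F [0.8 0.5 0.1] w 0.999
off [0.4731 0.2331 0.2769] turn [3.0000e-04 1.3174e+00 4.4000e-03]
```

```bash
python3 -m pendant '{"offset":[[0.1,0,0.06],[0.2,0,0.12],[0.3,0,0.18],[0.4,0,0.24],[0.473,0,0.277],[0.473,0,0.277]],"turn":[[0,-0.2,0],[0,-0.4,0],[0,-0.6,0],[0,-0.8,0],[0,-0.95,0],[0,-0.95,0]]}';  python3 go.py 0.4217 0.085 0.15 191.5;  python3 - <<'E'
from h import *
for n in('top','side'):
    im,d=snap(n,n+'10'); P=cloud(n,d); X,Y,Z=[P[...,i] for i in range(3)]
    for nm,a,b,y0,y1 in(('collartop',.12,.14,-.06,.02),('flange',.066,.082,-.065,.03),('knob',.07,.085,.03,.14)):
        q=P[(d>0)&(Z>a)&(Z<b)&(X>.38)&(X<.5)&(Y>y0)&(Y<y1)&((im.sum(2)>200)|(nm=='knob'))]
        if len(q)>5:
            f=q[:,:2].astype(np.float32); r=cv2.minAreaRect(f); print(n,nm,len(q),q.mean(0).round(4),np.round(cv2.minEnclosingCircle(f)[0],4),round(cv2.minEnclosingCircle(f)[1],4),'z',np.percentile(q[:,2],[5,50,95]).round(4),r[2])
b=cv2.imread('pics/side10.png')[190:370,250:430]; cv2.imwrite('pics/c10.png',cv2.resize(b,(600,600)))
E
```

```text
clock: 28.95
position: [0.4211, 0.0855, 0.1961]
ee_rot: [0.387, 0.592, -0.591, -0.387]
ft_force: [0.1, 0.4, -0.6]
grip_width: 0.999
t 28.95 pos [0.4211 0.0855 0.1961] yaw 113.6 down [ 0.002  0.001 -1.   ] q [-0.89 -0.13  0.55  2.02  0.07  1.23  1.62] F [ 0.1  0.4 -0.6] w 0.999
off [-0.0038  0.2307 -0.001 ] turn [ 3.0000e-03 -1.7311e+00 -1.5000e-03]
top collartop 318 [ 0.4414 -0.0233  0.1277] [ 0.4418 -0.0228] 0.022 z [0.125  0.1278 0.1302] 88.7385482788086
top flange 330 [ 0.4343 -0.0268  0.0722] [ 0.4409 -0.0227] 0.0345 z [0.0664 0.0731 0.0763] 71.13677978515625
top knob 225 [0.4222 0.081  0.0769] [0.4205 0.0837] 0.031 z [0.0728 0.0771 0.0799] 11.728379249572754
side collartop 306 [ 0.4412 -0.0165  0.1259] [ 0.4418 -0.0192] 0.0229 z [0.1209 0.1266 0.1288] 86.9342041015625
side flange 393 [ 0.4403 -0.0036  0.0729] [ 0.4404 -0.0158] 0.0339 z [0.0664 0.073  0.0799] 2.218287944793701
side knob 255 [0.4218 0.0934 0.0761] [0.4178 0.088 ] 0.0322 z [0.0719 0.0766 0.079 ] 12.710758209228516
```

View pics/c10.png

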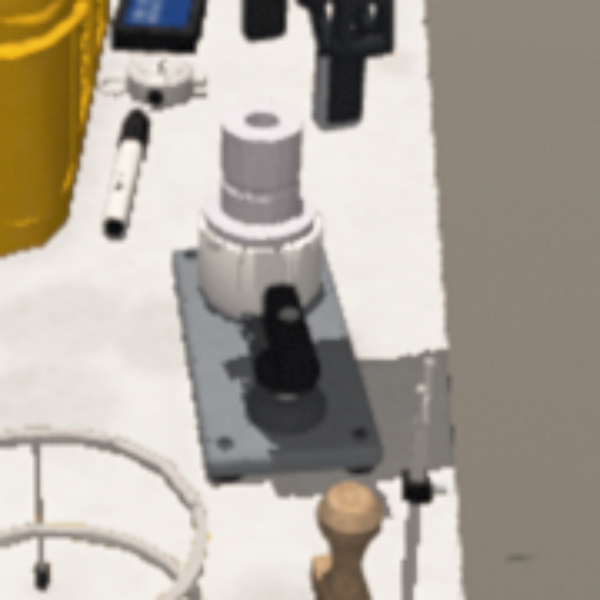

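The collar top is at 0.1278, against 0.128 expected when seated, and its axis is within 1 mm; it sits on the roll in the picture. The knob bar lies at about 102° world. Anticlockwise turns raise q7, so I turn clockwise to yaw 11.7° for the grip.

```bash
python3 -m pendant '{"offset":[[0,0,0],[0,0,0],[0,0,0],[0,0,0],[0,0,0],[0,0,0]],"turn":[[0,0.22,0],[0,0.44,0],[0,0.66,0],[0,0.88,0],[0,1,0],[0,1,0]]}'; python3 -m pendant '{"offset":[[0,0,0],[0,0,0],[0,0,0],[0,0,0],[0,0,0],[0,0,0]],"turn":[[0,0.22,0],[0,0.44,0],[0,0.66,0],[0,0.88,0],[0,1,0],[0,1,0]]}' 60;   python3 go.py 0.422 0.0845 0.10 11.7
```

```text
clock: 29.8
position: [0.4216, 0.0832, 0.1962]
ee_rot: [-0.586, -0.397, 0.396, 0.586]
ft_force: [0.3, -0.1, 0.2]
grip_width: 0.999
clock: 30.55
position: [0.4216, 0.0827, 0.1962]
ee_rot: [-0.692, -0.143, 0.142, 0.693]
ft_force: [-0.2, -0.7, -0.2]
grip_width: 0.601
t 30.55 pos [0.4216 0.0827 0.1962] yaw 23.26 down [ 0.002  0.001 -1.   ] q [-0.77 -0.11  0.45  2.01  0.05  1.23  0.06] F [-0.2 -0.7 -0.2] w 0.601
off [0.004  0.4808 0.0072] turn [-0.0008  0.257   0.0029]
```

```bash
python3 -m pendant '{"offset":[[0.004,0.05,0.007],[0.004,0.15,0.007],[0.004,0.3,0.007],[0.004,0.42,0.007],[0.004,0.48,0.007],[0.004,0.48,0.007]],"turn":[[0,0.1,0],[0,0.2,0],[0,0.257,0],[0,0.257,0.003],[0,0.257,0.003],[0,0.257,0.003]]}'; python3 go.py 0.422 0.0845 0.054 11.7; python3 - <<'E'
from h import *
snap('side','side11'); b=cv2.imread('pics/side11.png')[150:350,240:440]; cv2.imwrite('pics/c11.png',cv2.resize(b,(600,600)))
E
```

```text
clock: 31.3
position: [0.4218, 0.0842, 0.0999]
ee_rot: [-0.703, -0.072, 0.073, 0.703]
ft_force: [0.1, 0.6, 0.1]
grip_width: 0.597
t 31.3 pos [0.4218 0.0842 0.0999] yaw 11.76 down [-0.001 -0.    -1.   ] q [-0.76  0.01  0.46  2.13 -0.01  1.   -0.09] F [0.1 0.6 0.1] w 0.597
off [0.0016 0.2294 0.0012] turn [-0.0002  0.0014 -0.0015]
```

View pics/c11.png

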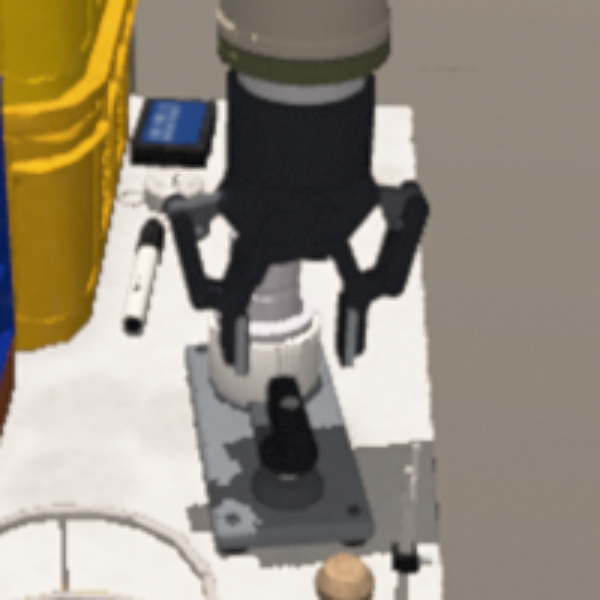

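The jaws straddle the bar squarely at crop (290,420). Descending and gripping.

```bash
python3 -m pendant '{"offset":[[0.001,0.04,0.001],[0.001,0.1,0.001],[0.001,0.17,0.001],[0.001,0.21,0.001],[0.001,0.229,0.001],[0.001,0.229,0.001]],"turn":[[0,0,0],[0,0,0],[0,0,0],[0,0,0],[0,0,0],[0,0,0]]}'; python3 -m pendant '{"offset":[[0,0,0],[0,0,0],[0,0,0],[0,0,0],[0,0,0],[0,0,0],[0,0,0]],"turn":[[0,0,0],[0,0,0],[0,0,0],[0,0,0],[0,0,0],[0,0,0],[0,0,0]]}' 0 50; python3 go.py 0.422 0.0845 0.054 11.7
```

```text
clock: 32.1
position: [0.4223, 0.0846, 0.0546]
ee_rot: [-0.703, -0.072, 0.072, 0.703]
ft_force: [-0.3, -0.8, 0.8]
grip_width: 0.6
clock: 32.98
position: [0.4222, 0.0846, 0.055]
ee_rot: [-0.703, -0.072, 0.073, 0.704]
ft_force: [-3.0, -0.4, 6.1]
grip_width: 0.199
t 32.98 pos [0.4222 0.0846 0.055 ] yaw 11.74 down [-0.001  0.    -1.   ] q [-0.75  0.1   0.46  2.16 -0.06  0.89 -0.04] F [-3.  -0.4  6.1] w 0.199
off [-0.0013  0.0049 -0.0003] turn [-0.0008  0.0008 -0.0008]
```

```bash
python3 -m pendant '{"offset":[[0,0.002,0],[0,0.005,0],[0,0.008,0],[0,0.011,0],[0,0.014,0],[0,0.017,0],[0,0.019,0],[0,0.019,0]],"turn":[[0,0.12,0],[0,0.27,0],[0,0.42,0],[0,0.57,0],[0,0.72,0],[0,0.87,0],[0,0.98,0],[0,0.98,0]]}'; python3 go.py 0.422 0.0845 0.0468 -80.2
```

```text
clock: 33.98
position: [0.4218, 0.0846, 0.0512]
ee_rot: [-0.679, 0.197, -0.196, 0.679]
ft_force: [-2.5, -0.7, 2.6]
grip_width: 0.201
t 33.98 pos [0.4218 0.0846 0.0512] yaw -32.34 down [-0.002  0.001 -1.   ] q [-0.8   0.1   0.52  2.17 -0.07  0.88 -0.8 ] F [-2.5 -0.7  2.6] w 0.201
off [0.001  0.0221 0.    ] turn [ 0.0013  1.0637 -0.0017]
```

```bash
python3 -m pendant '{"offset":[[0,0.002,0],[0,0.005,0],[0,0.008,0],[0,0.011,0],[0,0.014,0],[0,0.016,0],[0,0.018,0],[0,0.018,0]],"turn":[[0,0.12,0],[0,0.27,0],[0,0.42,0],[0,0.57,0],[0,0.72,0],[0,0.83,0],[0,0.92,0],[0,0.92,0]]}'; python3 -m pendant '{"offset":[[0,0.002,0],[0,0.004,0],[0,0.005,0],[0,0.005,0]],"turn":[[0,0.07,0],[0,0.14,0],[0,0.21,0],[0,0.21,0]]}';python3 -c "
from h import *;print(np.round(manip.get_obs()['torque'],2))"; python3 go.py 0.422 0.0845 0.0468 -80.2
```

```text
clock: 34.98
position: [0.4216, 0.0848, 0.0476]
ee_rot: [0.566, -0.424, 0.423, -0.566]
ft_force: [-2.3, 0.3, 1.8]
grip_width: 0.2
clock: 35.48
position: [0.4215, 0.0849, 0.0469]
ee_rot: [0.531, -0.468, 0.467, -0.53]
ft_force: [-4.1, 0.0, 6.7]
grip_width: 0.203
[-0.22  0.91  0.89]
t 35.48 pos [0.4215 0.0849 0.0469] yaw -82.8 down [-0.002  0.    -1.   ] q [-0.86  0.11  0.58  2.18 -0.08  0.87 -1.67] F [-4.1  0.   6.7] w 0.203
off [0.0023 0.0005 0.0022] turn [ 0.0027 -0.0577 -0.001 ]
```

Moment about z is now 0.89 N m, against 0.12 to turn: the knob is on its stop. Releasing, rising and verifying.

```bash
python3 -m pendant '{"offset":[[0,0,0],[0,0,0],[0,0,0],[0,-0.05,0],[0,-0.2,0],[0,-0.4,0],[0,-0.6,0],[0,-0.8,0],[0,-0.8,0]],"turn":[[0,0,0],[0,0,0],[0,0,0],[0,0,0],[0,0,0],[0,0,0],[0,0,0],[0,0,0],[0,0,0]]}' 50; python3 go.py 0.45 0.28 0.23 -82.8;  python3 - <<'E'
from h import *
for n in('top','side'):
    im,d=snap(n,n+'12'); P=cloud(n,d); X,Y,Z=[P[...,i] for i in range(3)]
    for nm,a,b,y0,y1 in(('collartop',.12,.14,-.06,.02),('knob',.06,.08,.03,.14)):
        q=P[(d>0)&(Z>a)&(Z<b)&(X>.37)&(X<.5)&(Y>y0)&(Y<y1)]
        if len(q)>5:
            f=q[:,:2].astype(np.float32); r=cv2.minAreaRect(f); print(n,nm,len(q),q.mean(0).round(4),np.round(cv2.minEnclosingCircle(f)[0],4),'z',np.percentile(q[:,2],[5,50,95]).round(4),np.round(r[1],4),r[2])
b=cv2.imread('pics/side12.png')[150:390,230:430]; cv2.imwrite('pics/c12.png',cv2.resize(b,(500,600)))
E
```

```text
clock: 36.6
position: [0.4235, 0.0852, 0.2102]
ee_rot: [-0.529, 0.468, -0.468, 0.532]
ft_force: [0.3, -0.0, -0.0]
grip_width: 0.499
t 36.6 pos [0.4235 0.0852 0.2102] yaw -82.82 down [ 0.003  0.004 -1.   ] q [-0.9  -0.14  0.56  1.99  0.07  1.26 -1.81] F [ 0.3 -0.  -0. ] w 0.499
off [-0.9502 -0.0952  0.2536] turn [-0.0042 -0.0004 -0.0041]
top collartop 318 [ 0.4416 -0.0232  0.1278] [ 0.4419 -0.0231] z [0.1253 0.1278 0.1306] [0.0422 0.0416] 1.4221322536468506
top knob 163 [0.4111 0.0817 0.0687] [0.4126 0.0817] z [0.0641 0.0689 0.0726] [0.0413 0.0185] 9.971563339233398
side collartop 303 [ 0.4414 -0.0155  0.126 ] [ 0.4417 -0.0183] z [0.1209 0.1268 0.1287] [0.0433 0.0428] 86.5220718383789
side knob 348 [0.4215 0.0916 0.0671] [0.4218 0.0888] z [0.061  0.0679 0.0707] [0.0606 0.0223] 7.459266662597656
```

View pics/c12.png

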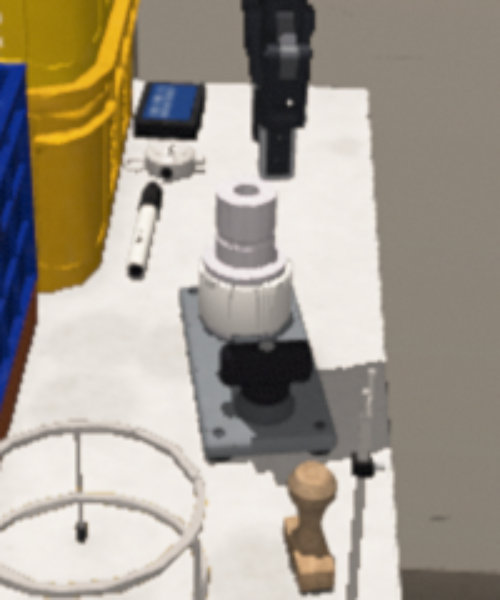

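The bar lies along the plate's x axis (10.0° against the plate's 9.8°) and has sunk 8 mm. The collar, roll and bystanders are in place, and the gripper is clear. Handing in.

```bash
python3 -c "
from workcell import manip
print(manip.hand_in())"
```

```text
the job is handed in; nothing more can be done
None
```

I pulled the collar off, stood it on the table, seated the roll, pressed the collar back past the balls, and turned the brake knob to its stop. I handed in at about 37 s of the 72 s allowed; the hand-in gives no verdict.

Last checks:
- **Roll:** it lay flat with its top at 0.066 m, within 1 mm of the spindle axis. I measured this before the collar went back on, and it looks unchanged in the last picture.
- **Collar:** its top is at 0.1278 m, where 0.128 m means seated on the roll. Its axis is within about 1 mm of the spindle.
- **Knob:** the top view puts the bar at 10.0° against the plate's 9.8°, so about 0 rad. It sank 8 mm, and the moment at the end rose to 0.89 N m against the stop.
- **Bystanders:** the marker, counter, ink pad and stamp look unmoved in the last picture; I did not measure them again. The gripper was clear and touching nothing.

Two things disagreed or went wrong on the way:
- **First collar grip:** it sat about 6 mm off centre and drifted, so I opened, re-centred and gripped again.
- **Side camera:** it put the bar at 7.5° (about 0.04 rad off), still inside the 0.1 rad limit. Its positions towards the camera also read 3 to 5 mm off, so I relied on the top view and the measured grip poses.

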